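# Peg the sill, then offer the door stile's hinge leaf to the jamb

### The arm

A 6-joint arm with a two-finger parallel gripper is mounted at the origin on the work surface. World frame = base frame: x ahead of the robot, y to its left, z up, the work surface at z = 0. Lengths are in mm, angles in rad, forces in N, time in s.
With the tool pointing down it reaches from about 225 to 875 mm from the base axis. Payload 3.4 kg.
Tool frame: the origin (TCP) lies midway between the tips of the shut fingers; the grasp point (between the pads) lies 19 mm behind it; z points along the fingers, y is the line along which they close (so a half turn about z gives the same grasp; the last joint's range is limited). The gripper opens to 85 mm and grips with 20 to 120 N. Pads are 22 mm wide; open, the fingers measure 114 mm over their backs; the gripper's body (76 mm by 85 mm) begins 54 mm behind the grasp point. The pads swing forward as they close: fully open they stand 13 mm farther back than shut.
Start: joints at [-1.384, 0.276, 1.505, -0, 1.361, -0.121], TCP at [174.203, -548.011, 231.328] pointing down, gripper open.
Joint ranges: [-2.89, 2.89], [-0.75, 2.08], [0.22, 2.7], [-1.18, 4.32], [0.11, 2.71], [-2.7, 2.7]. Speed limits (rad/s): [2.57, 2.57, 3.14, 3.14, 3.14, 3.14].

### API

Orientations are given as a rotation vector (axis times angle).
In Python, from plant import * gives the robot as it stands.
- The arm moves only by the tool jog_arm, never from a script. Its argument "rows" is a list of rows, each an object of numbers: "dx", "dy", "dz": the shift along the tool's x, y, z in mm; "twist": the turn about the tool's z in rad; "jaw": the closure, from 0 (fully open) to 1 (shut). In form: [{"dx": .., "dy": .., "dz": .., "twist": .., "jaw": ..}, ...]. A call has exactly 5 rows; each row is the pose to reach, as a shift and turn from the pose commanded when the call began, along the tool's axes at that moment; what a row does not reach only later rows make up. A row lasts 1/12 s, in which the tool goes at most 41.7 mm and 7.16 degrees, less where a joint would pass 70% of its speed; a pose out of reach is approached as far as the arm can. A call with a gripper value outside its range is refused whole. The fingers move at their own pace and stop on an object; "grip_force" is the grip in N (left out, the last holds). Time passes only in rows, so rows that repeat a pose let the fingers close, or fill a call up. It gives the time, the measured TCP pose, the force, the opening and the grip force at its end, in the units of the state.
- sense(): the state, without advancing time (a new reading comes with each control period).
- grab_frame(name): name is "scene" or "top" or "wrist"; returns a dict with "image" (384x512x3 uint8, red, green, blue), "z_map" (384x512 float32, mm along the optical axis (not along the pixel's ray), 0 where there is no reading), "fx", "fy", "cx", "cy" (pixels), "R" (3x3) and "t" (3): a world point X has camera coordinates R X + t; the wrist camera has in their place "mount" (4x4, takes a point from camera to tool coordinates, whose origin is the TCP and whose axes are the flange's). Camera axes: x right, y down, z forward; pixel columns grow to the right and rows downward; lengths in mm; the calibration is good to about 2 mm. The wrist camera is an equidistant fisheye: a pixel r from the principal point sees the ray r / f radians off the axis. A picture is of the moment at which its call begins: read the wrist's pose just before it.
- close_job(): hands the job in; it is judged then, once.
The state is a dict: "clock": time; "joints": joint angles; "qvel": joint speeds; "joint_efforts": joint torques, N m; "ee_pos": TCP position; "eef_rot": TCP orientation; "force": force on the tool from outside, world axes, zero at the start; "torque": the same for the moment, N m; "finger_gap": finger opening in mm; "grasp_force": force on a finger pad.
Only numpy, scipy, OpenCV 4.12 (cv2) and the standard library are available. Lean on these libraries where they do the work, as an engineer would, in place of code of your own. Each camera call takes 0.05 s, during which the arm holds its last target. There are 200 camera calls.

### The job

Pick up the wooden mallet and use it to drive the peg that stands out of the sill board fully home, then put the mallet aside on the bench. Then take the loose door stile whose hinge leaf has the single knuckle (not the one with two), bring it upright to the jamb with the two hinge leaves opened flat in one plane, its knuckle in the gap between the jamb's two knuckles so that the three holes line up for the hinge pin, and finish while still holding it there in the gripper, clear of the sill and not resting on the jamb's hinge. Do not push the peg with the bare gripper, leave the other stile and everything else on the bench where they are, and do not knock anything over.

Things in the scene. Friction and masses are not known exactly. Their poses are not given: they have to be found in the camera images.
- sill_top (a point): Top face of the fixed sill board (90 x 355 mm, top 20 mm above the bench). Axes: z up, y along it towards the jamb, x across. It spans y -165 to +190 mm. The jamb, a post 30 (x) by 45 (y) mm, top 175 mm above the bench, stands at x 0, y 126.5 mm, hinge on its +x face. A parked hinge pin (top 85 mm above the bench) stands at y 175 mm, the peg at x 0, y -120 mm.
- jamb_gap (a point): Centre of the gap between the two knuckles of the jamb's fixed steel leaf, on the upright hole axis, 105 mm above the bench; axes as the sill (z along the holes). Knuckles: upright tubes, 18 mm outside, 10 mm hole, 22 mm tall, 30 mm gap between them. The axis is 14 mm off the jamb's -y edge, 16.5 mm to +x of the middle of its thickness. Leaf 3 mm thick on the jamb's +x face.
- peg (a joint): How far the stiff round peg (20 mm diameter, upright in the sill) is driven down, m: 0 = top 34 mm above the sill, 0.028 = fully home on its stop, top 6 mm above the sill. Needs about 6 N plus 25 N per m/s of speed; stays where it is left.
- peg_top (a point): Centre of the top face of the peg (z up); moves down with it.
- mallet_head (a point): Centre of the wooden mallet's head, 42.5 mm above the bench at rest. The head is 70 (x) by 50 (y) by 85 mm (z) and stands on one striking face (z up, the other striking face on top). The level handle leaves it towards -x. About 0.4 kg, balanced about 12 mm from here towards the handle.
- mallet_grip (a point): Point on the mallet handle's centre line 60 mm from the head's centre (25 mm clear of the head), 42.5 mm above the bench at rest; same axes as mallet_head. The handle is 24 mm wide (y), 30 mm tall (z) and ends 155 mm from the head's centre.
- stile_center (a point): Centre of the loose door stile to be held: a post 30 (x) by 45 (y) by 150 mm (z) standing upright, this point 75 mm above its foot. Steel leaf, 3 mm thick, on its +x face 23 to 97 mm above the foot (the top 50 mm are bare wood), one knuckle off its +y edge. About 0.22 kg. In place at the jamb, leaves opened flat, its axes are parallel to the sill's.
- stile_knuckle (a point): Centre of the stile's single knuckle, an upright tube 18 mm in outside diameter with a 10 mm hole, 22 mm tall; in the stile's axes at x = 16.5, y = 36.5 mm and 60 mm above the foot (15 mm below stile_center). It fits into the jamb's 30 mm gap with 4 mm to spare above and below. z is the hole axis.
- spare_center (a point): Centre of the other stile, same post and axes, 75 mm above its foot, but its leaf has two knuckles (34 and 86 mm above the foot) and does not fit the jamb; leave it standing where it is.
- chisel: Chisel lying on the bench (about 220 mm long, 26 mm high); leave alone.
- gauge: Marking gauge (60 x 22 mm stock 74 mm high, 180 mm bar along its y); leave alone.
- glue: Glue bottle, 56 mm diameter, 150 mm high; leave alone.
- offcut: Wooden offcut 50 x 140 x 35 mm; leave alone.
- tin: Round tin of screws, 72 mm diameter, 45 mm high; leave alone.
- plane: Hand plane, 160 x 50 mm, 83 mm high; leave alone.
- driver: Screwdriver lying on the bench; leave alone.
Things that resemble listed ones, but are neither listed nor needed, are in the scene too. Leave any pink look-alike of the part that bears mallet_head alone. What is shaped like the part that bears stile_center but blue is not meant.

How it is judged:
By the outcome, as a careful person would: the job done as asked, in the order asked, and still so for the second after the job is handed in, while the arm keeps its last pose, push and grip.
It also fails if it takes over 64 s, if anything falls off the work surface, if the arm or the gripper's body presses on something with over 40 N, if the wrist force passes 120 N, or if a joint passes its speed limit or range.

## Working session

There is one attempt and no reset: what is moved stays moved. The work goes in short steps, Python scripts to look and compute and a tool call to move; the robot and the scene stay as the last step left them, time stands still between calls to the robot, and variables do not carry over. Pictures are saved under pics/ and viewed, at most 10 in all, crops included, and the job is handed in when it is done.

Besides the shell and the picture viewer there is one more tool, called after "Emit:" in YAML: its name, and indented under it one key for each argument. jog_arm: Moves the arm, as the interface text tells. Its arguments: {"type":"object","properties":{"rows":{"type":"array"},"grip_force":{"type":"number"}},"required":["rows"]}

```bash
ls; mkdir -p pics; python3 - <<'E'
from plant import *
import cv2,numpy as np,pickle
s=sense();print({k:np.round(v,3).tolist() for k,v in s.items()})
d={}
for n in("scene","top"):
    f=grab_frame(n);d[n]=f
    print(n,f['fx'],f['fy'],f['cx'],f['cy'],np.round(f['R'],3).tolist(),np.round(f['t'],1).tolist())
pickle.dump(d,open('f0.pkl','wb'))
im=np.vstack([cv2.resize(d[n]['image'],(512,384)) for n in d])
for n in d: cv2.imwrite(f'pics/{n}0.png',cv2.resize(d[n]['image'][:,:,::-1],(800,600),interpolation=cv2.INTER_CUBIC))
E
```

```text
pics
{'clock': 0.0, 'joints': [-1.384, 0.277, 1.506, -0.0, 1.361, -0.121], 'qvel': [0.001, 0.001, -0.0, -0.001, 0.002, -0.001], 'joint_efforts': [0.0, -41.678, -24.581, -0.0, 0.011, -0.0], 'ee_pos': [174.071, -547.452, 230.426], 'eef_rot': [-3.103, -0.481, 0.0], 'force': [-0.677, 0.47, -0.152], 'torque': [-0.042, -0.016, -0.044], 'grasp_force': 0.0, 'finger_gap': 85.061}
scene 382.71555771874864 382.71555771874864 263.6201840849833 195.68291671856537 [[-0.651, 0.759, -0.008], [0.57, 0.482, -0.666], [-0.501, -0.438, -0.746]] [338.8, -221.1, 1241.5]
top 371.69780134299924 371.69780134299924 260.87164592626317 196.01863147401468 [[-0.025, -1.0, 0.004], [-0.996, 0.024, -0.086], [0.085, -0.006, -0.996]] [5.0, 507.6, 1134.3]
```

View pics/scene0.png

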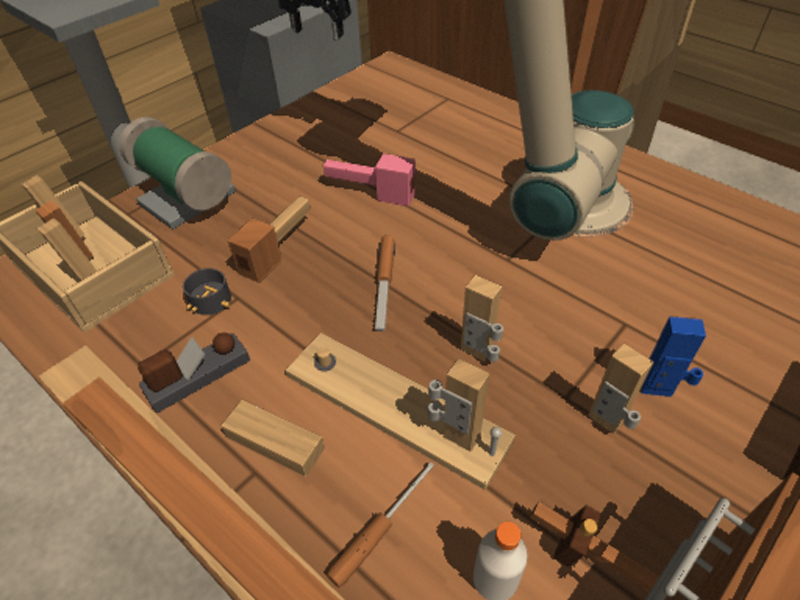

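View pics/top0.png

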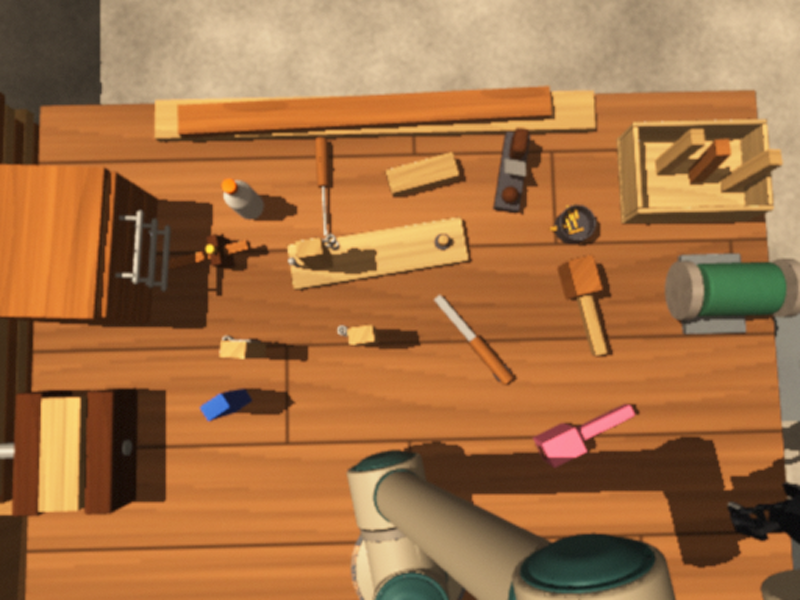

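The scene view shows two mallets: brown wood at (258,248) and pink at (390,180). I want the brown one. It shows three stiles:
- Wood at (482,315) with two knuckles, at (497,328) and (492,352). This is the spare.
- Wood at (620,388) with a single knuckle at (632,418). This is the target.
- Blue at (675,357), which is a look-alike.

In the top view the peg is at (443,240), the jamb at (307,250), the target stile at (235,347) and the brown mallet at (580,278). Next I'll confirm with a crop and measure.

```bash
cat > h.py <<'E'
import numpy as np,cv2
def cloud(f):
    z=f['z_map'].astype(float);v,u=np.mgrid[:z.shape[0],:z.shape[1]]
    P=np.dstack([(u-f['cx'])/f['fx']*z,(v-f['cy'])/f['fy']*z,z])
    return (P-f['t'])@f['R']      # R^T (p-t)
def ray(f,u,v,h):
    d=f['R'].T@np.array([(u-f['cx'])/f['fx'],(v-f['cy'])/f['fy'],1]);c=-f['R'].T@f['t']
    return c+d*(h-c[2])/d[2]
def proj(f,X):
    p=f['R']@np.asarray(X,float)+f['t'];return p[0]/p[2]*f['fx']+f['cx'],p[1]/p[2]*f['fy']+f['cy']
E
python3 - <<'E'
import pickle;from h import *
d=pickle.load(open('f0.pkl','rb'))
s=d['scene']['image'][:,:,::-1]
a=cv2.resize(s[165:285,285:455],(800,565),interpolation=cv2.INTER_CUBIC)
b=cv2.resize(s[90:190,130:280],(400,267),interpolation=cv2.INTER_CUBIC)
a[:267,:400]=np.where(True,b,b); cv2.imwrite('pics/crop.png',a)
f=d['top'];k=512/800
# top-face segments: points at given height near given top-pic pixel
for n,(u,v),lo,hi,H,R in [('stile',(235,347),143,157,150,30),('spare',(360,335),143,157,150,30),('jamb',(307,250),168,182,175,30),('malhead',(580,278),79,91,85,40),('handle',(594,325),51,64,57.5,35),('sill',(380,255),14,26,20,110),('peg',(443,240),48,60,54,15),('tin',(575,224),40,50,45,30),('gauge',(215,250),66,82,74,30)]:
    for cam in ('top','scene'):
        g=d[cam];C=cloud(g)
        c0=ray(f,u*k,v*k,H)
        m=((C[:,:,2]>lo)&(C[:,:,2]<hi)&(np.hypot(C[:,:,0]-c0[0],C[:,:,1]-c0[1])<R*2.2)&(g['z_map']>0)).astype('uint8')
        nl,L,st,ce=cv2.connectedComponentsWithStats(m,connectivity=4)
        if nl<2: print(n,cam,'none');continue
        i=1+np.argmax(st[1:,4]);M=L==i
        v_,u_=np.nonzero(M);W=np.array([ray(g,a,b,H) for a,b in zip(u_,v_)])[:,:2]
        r=cv2.minAreaRect(W.astype('float32'))
        print(n,cam,M.sum(),'mean',W.mean(0).round(1),'z',np.median(C[M][:,2]).round(1),'rect',np.round(r[0],1),np.round(r[1],1),round(r[2],1))
E
```

```text
stile top 184 mean [427.8 303.1] z 150.2 rect [427.7 303.1] [46.7 29.5] 84.2
stile scene 320 mean [431.7 302.4] z 151.0 rect [432.2 302.1] [45.2 37.5] 84.9
spare top 179 mean [448.2  78.9] z 150.4 rect [448.2  78.8] [29.9 45.2] 8.0
spare scene 235 mean [451.5  78.5] z 150.7 rect [451.7  78.2] [36.7 46.9] 8.1
jamb top 190 mean [600.4 164.5] z 175.4 rect [600.5 164.5] [30.8 45.5] 8.2
jamb scene 344 mean [603.9 163.6] z 175.8 rect [603.6 163.6] [33.6 46.7] 8.6
malhead top 397 mean [ 552.8 -341.7] z 85.0 rect [ 552.8 -341.6] [69.7 50.5] 12.2
malhead scene 348 mean [ 555.7 -342.1] z 85.6 rect [ 555.2 -341.5] [73.8 55.9] 11.1
handle top 322 mean [ 460.2 -361.4] z 57.7 rect [ 460.5 -361.1] [119.1  25.1] 12.4
handle scene 208 mean [ 454.2 -363.3] z 58.2 rect [ 457.2 -363.3] [110.8  28.8] 13.3
sill top 2704 mean [615.9  35.5] z 20.5 rect [616.5  52.2] [ 90.8 354.4] 8.2
sill scene 4296 mean [624.4  51.3] z 20.9 rect [619.9  50.2] [ 93.9 355.5] 8.1
peg top 4 mean [638.  -79.8] z 49.8 rect [638.  -79.8] [2.2 6.6] 43.8
peg scene 7 mean [635.3 -82. ] z 48.9 rect [636.  -82.2] [6.6 4.8] 46.3
tin top 28 mean [ 654.8 -315.3] z 44.5 rect [ 655.9 -315.8] [49.2 12.8] 15.6
tin scene 145 mean [ 665.2 -346.7] z 44.5 rect [ 665.1 -345.6] [77.2 69.9] 83.2
gauge top 32 mean [621.6 368.2] z 75.0 rect [621.6 368.4] [20.1 14.2] 70.1
gauge scene 78 mean [624.7 367. ] z 75.2 rect [625. 367.] [14.4 19. ] 80.5
```

View pics/crop.png

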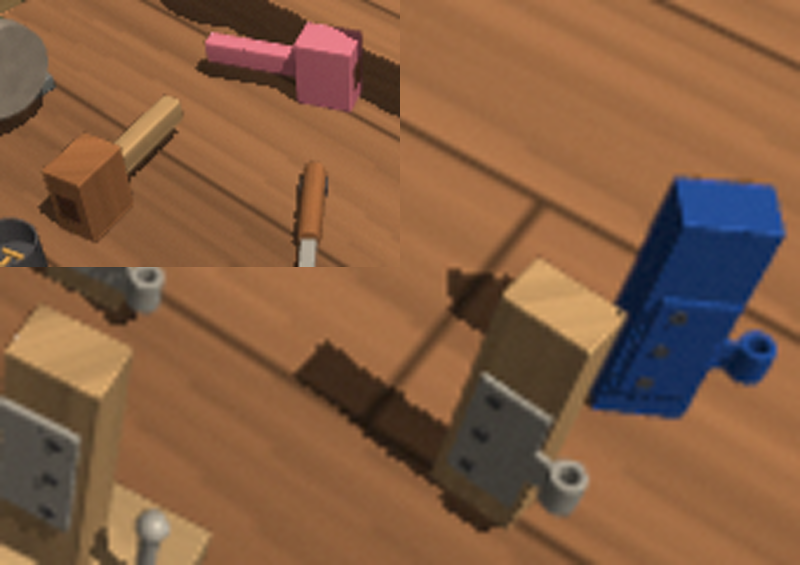

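```bash
cat >> h.py <<'E'
from scipy.spatial.transform import Rotation as Ro
def go(s,xyz,yaw=None):
    """shift in tool axes + twist so tool y lies along world angle yaw(deg, mod 180)"""
    R=Ro.from_rotvec(s['eef_rot']).as_matrix();d=R.T@(np.array(xyz)-s['ee_pos']);tw=None
    if yaw is not None:
        a=np.degrees(np.arctan2(R[1,1],R[0,1]));e=(yaw-a+90)%180-90
        tw=np.radians(e)*np.sign(R[2,2])
    return np.round(d,1),tw and np.round(tw,3),R.round(3).tolist()
E
python3 - <<'E'
import pickle;from h import *;from plant import *
d=pickle.load(open('f0.pkl','rb'));f=d['top'];k=.64
print('blue',ray(f,225*k,405*k,150))
s=sense();print(go(s,(494,-354,150),102.2));print(s['joints'][5])
E
```

```text
blue [331.84996636 315.42450212 150.        ]
(array([363.5, -87.4,  80.7]), np.float64(0.095), [[0.953, 0.303, -0.0], [0.303, -0.953, 0.002], [0.0, -0.002, -1.0]])
-0.12099234228481183
```

Emit:
jog_arm:
  rows:
    - {"dx":40,"dy":-10,"dz":9,"twist":0.02,"jaw":0}
    - {"dx":80,"dy":-20,"dz":18,"twist":0.04,"jaw":0}
    - {"dx":120,"dy":-30,"dz":27,"twist":0.06,"jaw":0}
    - {"dx":160,"dy":-40,"dz":36,"twist":0.08,"jaw":0}
    - {"dx":200,"dy":-50,"dz":45,"twist":0.095,"jaw":0}
  grip_force: 100

```text
clock: 0.52
ee_pos: [348.5, -439.8, 186.2]
eef_rot: [-3.124, -0.331, 0.0]
force: [0.9, -1.1, 0.0]
finger_gap: 85.3
grasp_force: 0.0
```

```bash
python3 - <<'E'
from h import *;from plant import *
s=sense();print(go(s,(494,-354,150),102.2),go(s,(494,-354,110),102.2)[0],s['ee_pos'])
E
```

```text
(array([160.3, -53.4,  36.2]), np.float64(-0.002), [[0.978, 0.21, -0.0], [0.21, -0.978, 0.0], [-0.0, -0.001, -1.0]]) [160.3 -53.3  76.2] [ 348.49961875 -439.77558494  186.15707369]
```

Emit:
jog_arm:
  rows:
    - {"dx":39,"dy":-12,"dz":8,"twist":0,"jaw":0.3}
    - {"dx":78,"dy":-25,"dz":16,"twist":0,"jaw":0.3}
    - {"dx":117,"dy":-38,"dz":24,"twist":0,"jaw":0.3}
    - {"dx":150,"dy":-50,"dz":32,"twist":0,"jaw":0.3}
    - {"dx":160,"dy":-53,"dz":36,"twist":0,"jaw":0.3}

```text
clock: 0.93
ee_pos: [496.2, -351.8, 149.3]
eef_rot: [-3.12, -0.339, -0.002]
force: [0.0, -0.7, -0.1]
finger_gap: 59.8
grasp_force: 0.0
```

```bash
python3 - <<'E'
from h import *;from plant import *
s=sense();f=grab_frame('wrist')
print(go(s,(494,-354,26),102.2)[:2],s['ee_pos'],s['finger_gap'])
print(f['mount'].round(2).tolist(),f['fx'],f['cx'],f['cy'])
cv2.imwrite('pics/w1.png',f['image'][:,:,::-1])
E
```

```text
(array([ -2.8,   2. , 123.3]), np.float64(0.004)) [ 496.23778856 -351.77325136  149.29877016] 59.77717697812522
[[0.0, -0.95, -0.3, 77.76], [1.0, 0.0, 0.0, -0.07], [0.0, -0.3, 0.95, -142.73], [0.0, 0.0, 0.0, 1.0]] 297.3186396354542 256.8377735401635 197.00127019702805
```

View pics/w1.png

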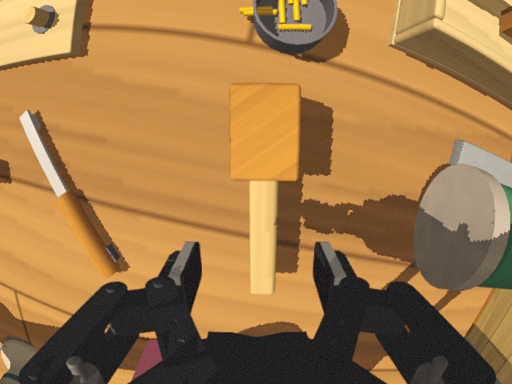

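The wrist view shows the mallet head at (265,130) and the handle at (263,240). The handle is centred between the fingertips at columns 192 and 322. I'll go down and grip.

Emit:
jog_arm:
  rows:
    - {"dx":-3,"dy":2,"dz":35,"jaw":0.3}
    - {"dx":-3,"dy":2,"dz":70,"jaw":0.3}
    - {"dx":-3,"dy":2,"dz":100,"jaw":0.3}
    - {"dx":-3,"dy":2,"dz":118,"jaw":0.3}
    - {"dx":-3,"dy":2,"dz":125,"jaw":0.3}

```text
validation failed for argument at $.ro...
```

Emit:
jog_arm:
  rows:
    - {"jaw":0.6}
    - {"jaw":0.9}
    - {"jaw":0.9}
    - {"jaw":0.9}
    - {"jaw":0.9}
  grip_force: 100

```text
validation failed for argument at $.ro...
```

Emit:
jog_arm:
  rows:
    - {"jaw":0.9}
    - {"jaw":0.9}
    - {"dz":-2,"jaw":0.9}
    - {"dz":-5,"jaw":0.9}
    - {"dz":-8,"jaw":0.9}

```text
validation failed for argument at $.ro...
```

All fields are required in each row.

Emit:
jog_arm:
  rows:
    - {"dx":-3,"dy":2,"dz":35,"twist":0,"jaw":0.3}
    - {"dx":-3,"dy":2,"dz":70,"twist":0,"jaw":0.3}
    - {"dx":-3,"dy":2,"dz":100,"twist":0,"jaw":0.3}
    - {"dx":-3,"dy":2,"dz":118,"twist":0,"jaw":0.3}
    - {"dx":-3,"dy":2,"dz":125,"twist":0,"jaw":0.3}

```text
clock: 1.4
ee_pos: [487.0, -357.3, 22.6]
eef_rot: [-3.119, -0.332, 0.008]
force: [0.3, 0.3, -0.1]
finger_gap: 59.7
grasp_force: 0.0
```

Emit:
jog_arm:
  rows:
    - {"dx":0,"dy":0,"dz":0,"twist":0,"jaw":0.6}
    - {"dx":0,"dy":0,"dz":0,"twist":0,"jaw":0.9}
    - {"dx":0,"dy":0,"dz":0,"twist":0,"jaw":0.9}
    - {"dx":0,"dy":0,"dz":0,"twist":0,"jaw":0.9}
    - {"dx":0,"dy":0,"dz":0,"twist":0,"jaw":0.9}
  grip_force: 100

```text
clock: 1.82
ee_pos: [490.7, -359.3, 27.8]
eef_rot: [3.121, 0.333, 0.003]
force: [-1.7, -0.9, 4.1]
finger_gap: 22.8
grasp_force: 98.2
```

Emit:
jog_arm:
  rows:
    - {"dx":0,"dy":0,"dz":-2,"twist":0,"jaw":0.9}
    - {"dx":0,"dy":0,"dz":-10,"twist":0,"jaw":0.9}
    - {"dx":0,"dy":0,"dz":-30,"twist":0,"jaw":0.9}
    - {"dx":0,"dy":0,"dz":-50,"twist":0,"jaw":0.9}
    - {"dx":0,"dy":0,"dz":-60,"twist":0,"jaw":0.9}

```text
clock: 2.23
ee_pos: [490.8, -358.5, 88.0]
eef_rot: [3.122, 0.334, 0.002]
force: [0.6, 0.6, -3.9]
finger_gap: 22.3
grasp_force: 98.3
```

```bash
cat >> h.py <<'E'
import pickle
def seg(g,c0,r,lo,hi,zf=True):
    """largest blob of depth points with lo<z<hi within r of c0 ->(centre, size, angle, z quantiles, points)"""
    C=cloud(g);m=((C[:,:,2]>lo)&(C[:,:,2]<hi)&(np.hypot(C[:,:,0]-c0[0],C[:,:,1]-c0[1])<r)&(g['z_map']>0)).astype('uint8')
    nl,L,st,_=cv2.connectedComponentsWithStats(m,connectivity=4)
    if nl<2: return None
    P=C[L==1+np.argmax(st[1:,4])];q=cv2.minAreaRect(P[:,:2].astype('float32'))
    pl=np.linalg.lstsq(np.c_[P[:,:2]-P[:,:2].mean(0),np.ones(len(P))],P[:,2],rcond=None)[0]
    return np.round(q[0],1),np.round(q[1],1),round(q[2],1),len(P),'plane',pl.round(3),'mean',P.mean(0).round(1)
E
python3 - <<'E'
from h import *;from plant import *
s=sense();print(s['ee_pos'],s['force'],s['finger_gap'])
f=grab_frame('top');pickle.dump(f,open('f1.pkl','wb'))
print(seg(f,(552,-345),55,132,165))
R=Ro.from_rotvec(s['eef_rot']).as_matrix();print(R.round(3).tolist())
E
```

```text
[ 490.79955207 -358.53528722   87.97076714] [ 0.56708405  0.63001812 -3.88375443] 22.297095113889053
(array([ 553.7, -341.8]), array([69.8, 51.1]), 13.5, 456, 'plane', array([ 9.00000e-03, -6.10000e-02,  1.44639e+02]), 'mean', array([ 553.7, -339.2,  144.6]))
[[0.977, 0.211, 0.002], [0.211, -0.977, -0.002], [0.001, 0.002, -1.0]]
```

Emit:
jog_arm:
  rows:
    - {"dx":0,"dy":0,"dz":-30,"twist":0,"jaw":0.9}
    - {"dx":15,"dy":-24,"dz":-32,"twist":0,"jaw":0.9}
    - {"dx":34,"dy":-55,"dz":-32,"twist":0,"jaw":0.9}
    - {"dx":53,"dy":-86,"dz":-32,"twist":0,"jaw":0.9}
    - {"dx":72,"dy":-117,"dz":-32,"twist":0,"jaw":0.9}

```text
clock: 2.7
ee_pos: [535.3, -227.0, 117.2]
eef_rot: [-3.123, -0.332, 0.002]
force: [0.5, 0.1, -3.8]
finger_gap: 22.4
grasp_force: 99.2
```

Emit:
jog_arm:
  rows:
    - {"dx":18,"dy":-30,"dz":0,"twist":0,"jaw":0.9}
    - {"dx":37,"dy":-61,"dz":0,"twist":0,"jaw":0.9}
    - {"dx":56,"dy":-92,"dz":0,"twist":0,"jaw":0.9}
    - {"dx":69,"dy":-114,"dz":0,"twist":0,"jaw":0.9}
    - {"dx":73,"dy":-122,"dz":0,"twist":0,"jaw":0.9}

```text
clock: 3.12
ee_pos: [581.6, -89.4, 116.9]
eef_rot: [-3.12, -0.338, 0.001]
force: [-0.1, -0.4, -3.8]
finger_gap: 22.2
grasp_force: 99.2
```

```bash
python3 - <<'E'
from h import *;from plant import *
s=sense();print(s['ee_pos'],s['force'],s['finger_gap'])
f=grab_frame('top');g=grab_frame('scene')
print(seg(f,(640,-78),60,150,200))
a=np.hstack([cv2.resize(f['image'][100:220,230:350],(400,400)),cv2.resize(g['image'][140:260,150:270],(400,400))])
cv2.imwrite('pics/a2.png',a[:,:,::-1])
E
```

```text
[581.56702612 -89.41985279 116.89760008] [-0.10330969 -0.35376633 -3.8225575 ] 22.239303836015786
(array([665.5, -71.6]), array([0.1, 8.3]), 88.4, 4, 'plane', array([  0.473,  15.822, 172.616]), 'mean', array([665.2, -71.6, 172.6]))
```

View pics/a2.png

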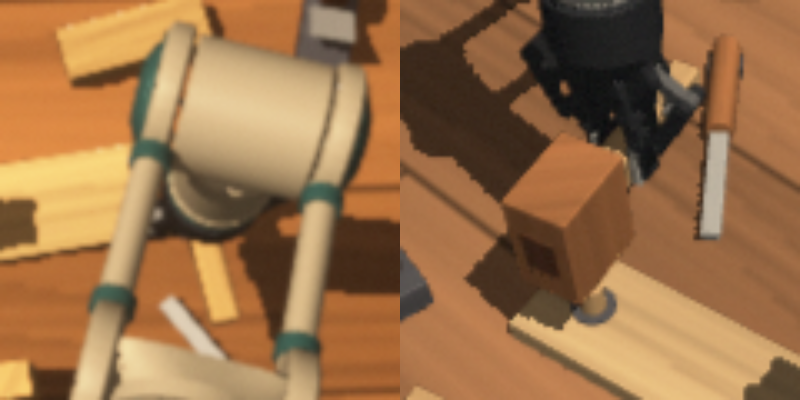

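The top view is hidden by the arm. In the scene crop the head (570,220) hangs just above the peg (597,303). I'll measure the head and peg in the scene camera.

```bash
python3 - <<'E'
from h import *;from plant import *
g=grab_frame('scene')
print('head',seg(g,(645,-75),50,165,185))
print('peg?',seg(g,(637,-80),20,45,60))
d=pickle.load(open('f0.pkl','rb'));print('peg before',seg(d['scene'],(637,-80),20,45,60),seg(d['top'],(637,-80),20,40,60))
for c in('scene','top'):
    q=d[c];u,v=proj(q,(635.4,-79,54));C=cloud(q);u,v=int(round(u)),int(round(v));print(c,u,v);print(C[v-4:v+6,u-5:u+6,2].round(0))
E
```

```text
head (array([645.2, -77. ]), array([71.6, 50.7]), 11.9, 640, 'plane', array([-2.6000e-02, -4.2000e-02,  1.7372e+02]), 'mean', array([647.7, -74.8, 173.7]))
peg? (array([636.6, -75.4]), array([ 5.5, 15.1]), 86.6, 15, 'plane', array([-2.0000e-02, -2.6600e-01,  4.7619e+01]), 'mean', array([636.3, -75.4,  47.6]))
peg before (array([636.3, -81.2]), array([17.9, 17.2]), 46.9, 46, 'plane', array([-1.6000e-02, -2.5000e-02,  4.7708e+01]), 'mean', array([637. , -81. ,  47.7])) (array([634.5, -78.6]), array([16.1, 18.6]), 1.3, 33, 'plane', array([4.3000e-02, 6.1000e-02, 4.7417e+01]), 'mean', array([635. , -78.8,  47.4]))
scene 207 224
[[19. 20. 22. 21. 20. 23. 20. 21. 20. 23. 21.]
 [22. 21. 23. 22. 21. 20. 21. 21. 21. 20. 19.]
 [20. 21. 21. 48. 48. 48. 48. 21. 20. 21. 19.]
 [20. 22. 50. 46. 50. 50. 46. 48. 21. 23. 20.]
 [21. 46. 47. 47. 49. 49. 48. 48. 50. 23. 21.]
 [22. 47. 50. 51. 47. 47. 47. 49. 47. 22. 21.]
 [22. 49. 47. 48. 50. 45. 47. 46. 46. 26. 19.]
 [23. 46. 48. 48. 48. 49. 49. 46. 43. 24. 26.]
 [22. 43. 46. 47. 47. 45. 45. 43. 40. 36. 23.]
 [23. 37. 43. 43. 45. 44. 42. 40. 38. 31. 24.]]
top 283 153
[[18. 22. 22. 17. 24. 20. 24. 17. 20. 18. 23.]
 [19. 21. 22. 22. 22. 25. 20. 20. 23. 20. 21.]
 [19. 21. 22. 49. 49. 48. 50. 46. 22. 22. 18.]
 [22. 20. 25. 49. 46. 48. 50. 46. 24. 19. 21.]
 [20. 21. 47. 48. 44. 50. 45. 49. 47. 22. 21.]
 [21. 24. 47. 48. 48. 45. 45. 45. 51. 26. 24.]
 [22. 22. 37. 46. 50. 49. 46. 47. 20. 24. 20.]
 [23. 24. 24. 39. 51. 47. 48. 42. 21. 24. 23.]
 [19. 26. 21. 25. 38. 37. 30. 19. 22. 25. 21.]
 [20. 26. 19. 24. 17. 21. 21. 22. 21. 22. 19.]]
```

Emit:
jog_arm:
  rows:
    - {"dx":0,"dy":0,"dz":20,"twist":0,"jaw":0.9}
    - {"dx":0,"dy":0,"dz":34,"twist":0,"jaw":0.9}
    - {"dx":0,"dy":0,"dz":39,"twist":0,"jaw":0.9}
    - {"dx":0,"dy":0,"dz":44,"twist":0,"jaw":0.9}
    - {"dx":0,"dy":0,"dz":49,"twist":0,"jaw":0.9}

```text
clock: 3.68
ee_pos: [580.9, -95.2, 69.4]
eef_rot: [3.123, 0.332, -0.001]
force: [-3.7, -0.2, 2.4]
finger_gap: 22.6
grasp_force: 99.9
```

Emit:
jog_arm:
  rows:
    - {"dx":0,"dy":0,"dz":3,"twist":0,"jaw":0.9}
    - {"dx":0,"dy":0,"dz":6,"twist":0,"jaw":0.9}
    - {"dx":0,"dy":0,"dz":9,"twist":0,"jaw":0.9}
    - {"dx":0,"dy":0,"dz":11,"twist":0,"jaw":0.9}
    - {"dx":0,"dy":0,"dz":12,"twist":0,"jaw":0.9}

```text
clock: 4.1
ee_pos: [582.0, -94.5, 57.1]
eef_rot: [3.122, 0.333, 0.002]
force: [-1.9, -2.1, 2.9]
finger_gap: 22.3
grasp_force: 100.0
```

```bash
python3 - <<'E'
from h import *;from plant import *
g=grab_frame('scene')
print('head',seg(g,(645,-75),55,100,125))
s=sense();print(s['ee_pos'],s['force'],s['torque'])
E
```

```text
head (array([646. , -80.3]), array([70.7, 52.3]), 12.0, 644, 'plane', array([-2.50000e-02, -8.60000e-02,  1.13364e+02]), 'mean', array([649.3, -76.5, 113.4]))
[582.08730282 -94.42574748  56.9651265 ] [-1.35175674 -2.85140931  1.86994805] [-0.51821391  0.20555416 -0.06494117]
```

Emit:
jog_arm:
  rows:
    - {"dx":0,"dy":0,"dz":1,"twist":0,"jaw":0.9}
    - {"dx":0,"dy":0,"dz":2,"twist":0,"jaw":0.9}
    - {"dx":0,"dy":0,"dz":2.5,"twist":0,"jaw":0.9}
    - {"dx":0,"dy":0,"dz":3,"twist":0,"jaw":0.9}
    - {"dx":0,"dy":0,"dz":3,"twist":0,"jaw":0.9}

```text
clock: 4.57
ee_pos: [582.2, -94.1, 54.0]
eef_rot: [3.123, 0.333, 0.002]
force: [-0.8, -2.2, 0.9]
finger_gap: 22.7
grasp_force: 99.9
```

Emit:
jog_arm:
  rows:
    - {"dx":0,"dy":0,"dz":1,"twist":0,"jaw":0.9}
    - {"dx":0,"dy":0,"dz":2,"twist":0,"jaw":0.9}
    - {"dx":0,"dy":0,"dz":3,"twist":0,"jaw":0.9}
    - {"dx":0,"dy":0,"dz":3,"twist":0,"jaw":0.9}
    - {"dx":0,"dy":0,"dz":3,"twist":0,"jaw":0.9}

```text
clock: 4.98
ee_pos: [582.0, -94.2, 53.2]
eef_rot: [3.123, 0.334, 0.003]
force: [-5.1, -2.9, 14.3]
finger_gap: 22.3
grasp_force: 101.9
```

Emit:
jog_arm:
  rows:
    - {"dx":0,"dy":0,"dz":-20,"twist":0,"jaw":0.9}
    - {"dx":0,"dy":0,"dz":-55,"twist":0,"jaw":0.9}
    - {"dx":-10,"dy":20,"dz":-66,"twist":0,"jaw":0.9}
    - {"dx":-30,"dy":50,"dz":-66,"twist":0,"jaw":0.9}
    - {"dx":-49,"dy":80,"dz":-66,"twist":0,"jaw":0.9}

```text
clock: 5.4
ee_pos: [550.2, -181.3, 117.0]
eef_rot: [-3.122, -0.338, -0.001]
force: [0.5, -0.0, -4.4]
finger_gap: 22.6
grasp_force: 99.2
```

```bash
python3 - <<'E'
from h import *;from plant import *
g=grab_frame('scene')
print('peg',seg(g,(637,-80),16,23.5,60),cloud(g)[218:232,202:212,2].round(0))
print('head',seg(g,(600,-160),90,160,200))
s=sense();print(s['ee_pos'],s['force'],s['torque'],go(s,(490.8,-359,118)))
E
```

```text
peg (array([637.6, -81.8]), array([21.4, 25. ]), 52.4, 56, 'plane', array([1.9000e-02, 2.6000e-02, 2.6358e+01]), 'mean', array([636.8, -81.2,  26.4])) [[22. 22. 22. 20. 21. 20. 21. 22. 19. 21.]
 [20. 20. 22. 21. 21. 20. 19. 23. 21. 21.]
 [23. 20. 23. 24. 24. 21. 19. 22. 20. 22.]
 [23. 21. 21. 21. 20. 18. 23. 19. 21. 20.]
 [21. 20. 21. 20. 22. 19. 23. 18. 20. 22.]
 [20. 21. 21. 19. 22. 22. 22. 21. 20. 21.]
 [21. 22. 20. 24. 21. 20. 21. 21. 21. 20.]
 [21. 23. 21. 21. 20. 23. 19. 21. 21. 20.]
 [21. 21. 23. 23. 23. 25. 21. 23. 21. 23.]
 [20. 23. 24. 21. 20. 20. 27. 23. 24. 24.]
 [22. 25. 24. 26. 28. 28. 26. 27. 28. 25.]
 [22. 23. 26. 28. 26. 28. 26. 28. 28. 27.]
 [21. 24. 27. 26. 29. 28. 26. 28. 26. 27.]
 [22. 23. 27. 26. 25. 28. 27. 27. 29. 26.]]
head (array([ 614.6, -167.1]), array([70.7, 51.6]), 12.7, 606, 'plane', array([-3.00000e-02, -8.70000e-02,  1.72684e+02]), 'mean', array([ 617.7, -162.7,  172.7]))
[ 547.15213886 -188.84654714  116.24314071] [-2.17335625 -5.25766681 -4.9689646 ] [-0.51819521  0.32118477 -0.13400854] (array([-91. , 154.4,  -0.6]), None, [[0.977, 0.211, -0.004], [0.211, -0.977, -0.005], [-0.005, 0.004, -1.0]])
```

Emit:
jog_arm:
  rows:
    - {"dx":-20,"dy":34,"dz":0,"twist":0,"jaw":0.9}
    - {"dx":-40,"dy":68,"dz":0,"twist":0,"jaw":0.9}
    - {"dx":-60,"dy":102,"dz":0,"twist":0,"jaw":0.9}
    - {"dx":-78,"dy":136,"dz":0,"twist":0,"jaw":0.9}
    - {"dx":-90,"dy":156,"dz":0,"twist":0,"jaw":0.9}

```text
clock: 5.87
ee_pos: [494.1, -356.4, 115.4]
eef_rot: [-3.123, -0.331, 0.002]
force: [0.2, -0.7, -3.5]
finger_gap: 22.8
grasp_force: 99.6
```

Emit:
jog_arm:
  rows:
    - {"dx":0,"dy":0,"dz":25,"twist":0,"jaw":0.9}
    - {"dx":0,"dy":0,"dz":50,"twist":0,"jaw":0.9}
    - {"dx":0,"dy":0,"dz":70,"twist":0,"jaw":0.9}
    - {"dx":0,"dy":0,"dz":79,"twist":0,"jaw":0.9}
    - {"dx":0,"dy":0,"dz":82,"twist":0,"jaw":0.9}

```text
clock: 6.28
ee_pos: [493.8, -351.7, 31.8]
eef_rot: [-3.118, -0.333, 0.006]
force: [0.3, -1.2, -3.3]
finger_gap: 22.5
grasp_force: 99.5
```

Emit:
jog_arm:
  rows:
    - {"dx":0,"dy":0,"dz":1,"twist":0,"jaw":0.9}
    - {"dx":0,"dy":0,"dz":2,"twist":0,"jaw":0.9}
    - {"dx":0,"dy":0,"dz":3,"twist":0,"jaw":0.9}
    - {"dx":0,"dy":0,"dz":3,"twist":0,"jaw":0.9}
    - {"dx":0,"dy":0,"dz":3,"twist":0,"jaw":0.9}

```text
clock: 6.7
ee_pos: [495.9, -354.2, 32.8]
eef_rot: [3.122, 0.334, 0.002]
force: [0.7, -0.7, -4.5]
finger_gap: 22.5
grasp_force: 99.5
```

Emit:
jog_arm:
  rows:
    - {"dx":0,"dy":0,"dz":1,"twist":0,"jaw":0.9}
    - {"dx":0,"dy":0,"dz":2,"twist":0,"jaw":0.9}
    - {"dx":0,"dy":0,"dz":3,"twist":0,"jaw":0.9}
    - {"dx":0,"dy":0,"dz":4,"twist":0,"jaw":0.9}
    - {"dx":0,"dy":0,"dz":4,"twist":0,"jaw":0.9}

```text
clock: 7.12
ee_pos: [495.3, -354.0, 28.1]
eef_rot: [3.124, 0.334, 0.0]
force: [-1.3, -0.0, -0.7]
finger_gap: 22.7
grasp_force: 100.0
```

Contact: the force went from -4.5 to -0.7. I'll release and rise.

Emit:
jog_arm:
  rows:
    - {"dx":0,"dy":0,"dz":1,"twist":0,"jaw":0.7}
    - {"dx":0,"dy":0,"dz":1,"twist":0,"jaw":0.4}
    - {"dx":0,"dy":0,"dz":1,"twist":0,"jaw":0.3}
    - {"dx":0,"dy":0,"dz":1,"twist":0,"jaw":0.3}
    - {"dx":0,"dy":0,"dz":1,"twist":0,"jaw":0.3}

```text
clock: 7.53
ee_pos: [495.6, -354.2, 27.2]
eef_rot: [3.123, 0.333, 0.001]
force: [-0.0, 0.3, 0.6]
finger_gap: 59.9
grasp_force: 0.0
```

Emit:
jog_arm:
  rows:
    - {"dx":0,"dy":0,"dz":-30,"twist":0,"jaw":0.3}
    - {"dx":0,"dy":0,"dz":-70,"twist":0,"jaw":0.3}
    - {"dx":0,"dy":0,"dz":-110,"twist":0,"jaw":0.3}
    - {"dx":0,"dy":0,"dz":-150,"twist":0,"jaw":0.3}
    - {"dx":0,"dy":0,"dz":-190,"twist":0,"jaw":0.3}

```text
clock: 7.95
ee_pos: [495.1, -353.7, 219.0]
eef_rot: [3.124, 0.334, 0.0]
force: [0.4, 0.4, -0.6]
finger_gap: 59.9
grasp_force: 0.0
```

```bash
python3 - <<'E'
from h import *;from plant import *
g=grab_frame('scene')
print('head',seg(g,(555,-340),60,75,95))
s=sense();print(s['ee_pos'],s['joints'],s['finger_gap'],go(s,(427.8,303.1,230),84.2))
E
```

```text
head (array([ 559.2, -339.5]), array([70.8, 53.5]), 12.2, 385, 'plane', array([-2.3000e-02, -6.2000e-02,  8.4677e+01]), 'mean', array([ 561.9, -335.7,   84.7]))
[ 498.68760891 -356.8150641   228.21286029] [-7.34475409e-01  3.26046500e-01  1.43928249e+00 -6.96516184e-06
  1.35958436e+00  6.23369997e-01] 60.20482584836602 (array([  70.2, -659.9,  -10. ]), np.float64(0.314), [[0.977, 0.211, 0.012], [0.211, -0.977, -0.011], [0.01, 0.014, -1.0]])
```

Emit:
jog_arm:
  rows:
    - {"dx":4,"dy":-40,"dz":0,"twist":-0.12,"jaw":0.3}
    - {"dx":9,"dy":-80,"dz":0,"twist":-0.24,"jaw":0.3}
    - {"dx":13,"dy":-119,"dz":0,"twist":-0.36,"jaw":0.3}
    - {"dx":18,"dy":-159,"dz":0,"twist":-0.48,"jaw":0.3}
    - {"dx":22,"dy":-198,"dz":0,"twist":-0.6,"jaw":0.3}

```text
clock: 8.42
ee_pos: [474.5, -154.0, 216.8]
eef_rot: [2.882, 1.249, 0.001]
force: [1.1, 0.2, -0.0]
finger_gap: 59.9
grasp_force: 0.0
```

Emit:
jog_arm:
  rows:
    - {"dx":26,"dy":-30,"dz":0,"twist":-0.12,"jaw":0.3}
    - {"dx":52,"dy":-60,"dz":0,"twist":-0.24,"jaw":0.3}
    - {"dx":79,"dy":-90,"dz":0,"twist":-0.36,"jaw":0.3}
    - {"dx":105,"dy":-121,"dz":0,"twist":-0.48,"jaw":0.3}
    - {"dx":131,"dy":-151,"dz":0,"twist":-0.6,"jaw":0.3}

```text
clock: 8.83
ee_pos: [454.7, 45.0, 217.0]
eef_rot: [2.384, 2.046, 0.001]
force: [0.8, 0.2, -0.4]
finger_gap: 59.5
grasp_force: 0.0
```

Emit:
jog_arm:
  rows:
    - {"dx":38,"dy":-10,"dz":0,"twist":-0.05,"jaw":0.3}
    - {"dx":77,"dy":-20,"dz":0,"twist":-0.05,"jaw":0.3}
    - {"dx":115,"dy":-30,"dz":0,"twist":-0.05,"jaw":0.3}
    - {"dx":154,"dy":-40,"dz":0,"twist":-0.05,"jaw":0.3}
    - {"dx":193,"dy":-50,"dz":0,"twist":-0.05,"jaw":0.3}

```text
clock: 9.25
ee_pos: [435.8, 243.6, 217.0]
eef_rot: [2.338, 2.098, 0.001]
force: [1.0, -0.1, -0.1]
finger_gap: 59.8
grasp_force: 0.0
```

```bash
python3 - <<'E'
from h import *;from plant import *
s=sense();print(s['ee_pos'],s['joints'],go(s,(427.8,303.1,230),-5.8))
E
```

```text
[435.81656177 243.59921001 216.98566836] [ 3.70388143e-01  1.70356403e-01  1.68425268e+00 -2.16388770e-04
  1.28604025e+00  4.78284032e-01] (array([ 58.3, -14.4, -13. ]), np.float64(-0.007), [[0.108, 0.994, 0.001], [0.994, -0.108, 0.0], [0.0, 0.001, -1.0]])
```

Emit:
jog_arm:
  rows:
    - {"dx":30,"dy":-7,"dz":0,"twist":0,"jaw":0.3}
    - {"dx":58,"dy":-14,"dz":0,"twist":-0.007,"jaw":0.3}
    - {"dx":58,"dy":-14,"dz":0,"twist":-0.007,"jaw":0.3}
    - {"dx":58,"dy":-14,"dz":0,"twist":-0.007,"jaw":0.3}
    - {"dx":58,"dy":-14,"dz":0,"twist":-0.007,"jaw":0.3}

```text
clock: 9.67
ee_pos: [428.6, 300.4, 216.6]
eef_rot: [2.33, 2.107, -0.001]
force: [-0.7, -0.8, 0.1]
finger_gap: 59.9
grasp_force: 0.0
```

```bash
cat >> h.py <<'E'
def wcloud(f,s):
    z=f['z_map'].astype(float);v,u=np.mgrid[:z.shape[0],:z.shape[1]]
    x=(u-f['cx'])/f['fx'];y=(v-f['cy'])/f['fy'];r=np.hypot(x,y)+1e-9;t=np.tan(np.minimum(r,1.5))/r
    P=np.dstack([x*t*z,y*t*z,z,np.ones_like(z)])@f['mount'].T
    R=Ro.from_rotvec(s['eef_rot']).as_matrix()
    return P[:,:,:3]@R.T+s['ee_pos'], P[:,:,:3]
E
python3 - <<'E'
from h import *;from plant import *
s=sense();f=grab_frame('wrist');W,T=wcloud(f,s)
print(s['ee_pos'])
m=((abs(W[:,:,2]-150)<7)&(f['z_map']>0)&(np.hypot(W[:,:,0]-428,W[:,:,1]-303)<45)).astype('uint8')
nl,L,st,_=cv2.connectedComponentsWithStats(m);i=1+np.argmax(st[1:,4])
for A,n in((W,'world'),(T,'tool')):
    P=A[L==i];print(n,len(P),P.mean(0),cv2.minAreaRect(P[:,:2].astype('float32')))
cv2.imwrite('pics/w3.png',f['image'][:,:,::-1])
E
```

```text
[428.56108664 300.37437361 216.58038396]
world 2276 [430.2118585  305.21494261 149.96248506] ((429.8668212890625, 303.6706237792969), (44.60329818725586, 29.53595733642578), 85.40092468261719)
tool 2276 [ 5.05236679  1.16448645 66.61244757] ((3.4842891693115234, 0.97625732421875), (29.53574562072754, 44.60829162597656), 88.84404754638672)
```

View pics/w3.png

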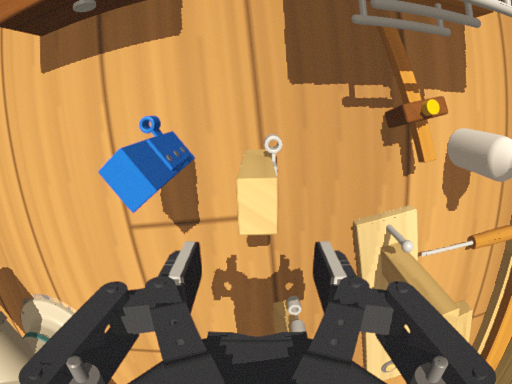

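The target stile's wooden top is at (258,205) with its single knuckle at (273,145), between the fingers. It sits 3.5 mm off in tool x. I'll go down and grip.

Emit:
jog_arm:
  rows:
    - {"dx":3.5,"dy":1,"dz":30,"twist":-0.02,"jaw":0.3}
    - {"dx":3.5,"dy":1,"dz":60,"twist":-0.02,"jaw":0.3}
    - {"dx":3.5,"dy":1,"dz":88,"twist":-0.02,"jaw":0.3}
    - {"dx":3.5,"dy":1,"dz":102,"twist":-0.02,"jaw":0.3}
    - {"dx":3.5,"dy":1,"dz":106,"twist":-0.02,"jaw":0.3}

```text
clock: 10.13
ee_pos: [428.5, 301.7, 108.1]
eef_rot: [-2.311, -2.126, 0.009]
force: [-0.5, 0.1, -0.2]
finger_gap: 59.6
grasp_force: 0.0
```

Emit:
jog_arm:
  rows:
    - {"dx":0,"dy":0,"dz":0,"twist":0,"jaw":0.4}
    - {"dx":0,"dy":0,"dz":0,"twist":0,"jaw":0.6}
    - {"dx":0,"dy":0,"dz":0,"twist":0,"jaw":0.85}
    - {"dx":0,"dy":0,"dz":0,"twist":0,"jaw":0.85}
    - {"dx":0,"dy":0,"dz":0,"twist":0,"jaw":0.85}
  grip_force: 60

```text
clock: 10.55
ee_pos: [430.9, 304.4, 112.3]
eef_rot: [2.309, 2.129, 0.004]
force: [-1.0, -0.6, 4.9]
finger_gap: 29.3
grasp_force: 59.7
```

Emit:
jog_arm:
  rows:
    - {"dx":0,"dy":0,"dz":0,"twist":0,"jaw":0.85}
    - {"dx":0,"dy":0,"dz":-3,"twist":0,"jaw":0.85}
    - {"dx":0,"dy":0,"dz":-10,"twist":0,"jaw":0.85}
    - {"dx":0,"dy":0,"dz":-25,"twist":0,"jaw":0.85}
    - {"dx":0,"dy":0,"dz":-50,"twist":0,"jaw":0.85}

```text
clock: 10.97
ee_pos: [428.1, 303.2, 159.1]
eef_rot: [-2.308, -2.129, 0.01]
force: [-0.7, -0.1, -2.8]
finger_gap: 29.3
grasp_force: 59.6
```

```bash
python3 - <<'E'
from h import *;from plant import *
s=sense();print(s['ee_pos'],s['joints'],s['finger_gap'],go(s,(612,40,300),8.2))
E
```

```text
[428.11168388 303.24736617 159.14220531] [ 4.83641832e-01  2.56337470e-01  1.72181395e+00 -2.25153047e-05
  1.16987247e+00  5.64507857e-01] 29.255876103956307 (array([-248. ,  203.8, -141.1]), np.float64(-0.224), [[0.081, 0.997, -0.006], [0.997, -0.081, -0.003], [-0.003, -0.005, -1.0]])
```

Emit:
jog_arm:
  rows:
    - {"dx":0,"dy":0,"dz":-30,"twist":-0.05,"jaw":0.85}
    - {"dx":0,"dy":0,"dz":-65,"twist":-0.1,"jaw":0.85}
    - {"dx":0,"dy":0,"dz":-100,"twist":-0.15,"jaw":0.85}
    - {"dx":0,"dy":0,"dz":-130,"twist":-0.2,"jaw":0.85}
    - {"dx":0,"dy":0,"dz":-145,"twist":-0.23,"jaw":0.85}

```text
clock: 11.38
ee_pos: [431.2, 305.0, 310.4]
eef_rot: [2.045, 2.381, 0.01]
force: [-0.4, 1.3, -2.3]
finger_gap: 29.1
grasp_force: 59.7
```

Emit:
jog_arm:
  rows:
    - {"dx":-30,"dy":15,"dz":0,"twist":0,"jaw":0.85}
    - {"dx":-62,"dy":32,"dz":0,"twist":0,"jaw":0.85}
    - {"dx":-94,"dy":49,"dz":0,"twist":0,"jaw":0.85}
    - {"dx":-126,"dy":66,"dz":0,"twist":0,"jaw":0.85}
    - {"dx":-158,"dy":83,"dz":0,"twist":0,"jaw":0.85}

```text
clock: 11.8
ee_pos: [536.0, 159.0, 305.9]
eef_rot: [-2.049, -2.381, 0.0]
force: [0.8, 0.8, -3.1]
finger_gap: 29.5
grasp_force: 59.7
```

Emit:
jog_arm:
  rows:
    - {"dx":-32,"dy":17,"dz":0,"twist":0,"jaw":0.85}
    - {"dx":-64,"dy":34,"dz":0,"twist":0,"jaw":0.85}
    - {"dx":-96,"dy":51,"dz":0,"twist":0,"jaw":0.85}
    - {"dx":-118,"dy":62,"dz":0,"twist":0,"jaw":0.85}
    - {"dx":-130,"dy":67,"dz":0,"twist":0,"jaw":0.85}

```text
clock: 12.22
ee_pos: [622.9, 38.5, 304.9]
eef_rot: [2.053, 2.377, -0.002]
force: [-0.3, -0.1, -2.4]
finger_gap: 29.4
grasp_force: 59.7
```

```bash
python3 - <<'E'
from h import *;from plant import *
s=sense();print(s['ee_pos'],s['joints'],s['force'],s['finger_gap'],go(s,(618,40,153),8.2))
E
```

```text
[622.89595812  38.54228388 304.94693752] [-4.87387199e-02  3.23012877e-01  1.25749717e+00 -1.52640989e-03
  1.56135006e+00 -1.94996295e-01] [-0.29928003 -0.11737635 -2.40119237] 29.356364443911996 (array([  2.4,  -4.5, 151.9]), np.float64(0.003), [[-0.146, 0.989, -0.0], [0.989, 0.146, -0.002], [-0.001, -0.001, -1.0]])
```

Emit:
jog_arm:
  rows:
    - {"dx":0,"dy":-4,"dz":38,"twist":0,"jaw":0.85}
    - {"dx":0,"dy":-4,"dz":76,"twist":0,"jaw":0.85}
    - {"dx":0,"dy":-4,"dz":112,"twist":0,"jaw":0.85}
    - {"dx":0,"dy":-4,"dz":136,"twist":0,"jaw":0.85}
    - {"dx":0,"dy":-4,"dz":148,"twist":0,"jaw":0.85}

```text
clock: 12.63
ee_pos: [613.7, 42.0, 153.5]
eef_rot: [-2.045, -2.376, 0.008]
force: [-0.2, 0.5, -2.0]
finger_gap: 29.3
grasp_force: 60.2
```

```bash
python3 - <<'E'
from h import *;from plant import *
s=sense();w=grab_frame('wrist');g=grab_frame('scene');f=grab_frame('top')
pickle.dump((s,w,g,f),open('f4.pkl','wb'));print(s['ee_pos'],s['force'])
a=np.zeros((600,800,3),'uint8');k=cv2.INTER_CUBIC
a[:300,:400]=cv2.resize(w['image'],(400,300));a[:300,400:]=cv2.resize(f['image'][110:215,150:290],(400,300),interpolation=k)
a[300:]=cv2.resize(g['image'][180:300,210:370],(400,300),interpolation=k).repeat(1,1) if False else np.hstack([cv2.resize(g['image'][180:300,220:380],(400,300),interpolation=k),cv2.resize(w['image'][0:240,100:420],(400,300))])
cv2.imwrite('pics/a4.png',a[:,:,::-1])
E
```

```text
[613.69516175  41.99291347 153.49242567] [-0.16904794  0.50096353 -1.96563736]
```

View pics/a4.png

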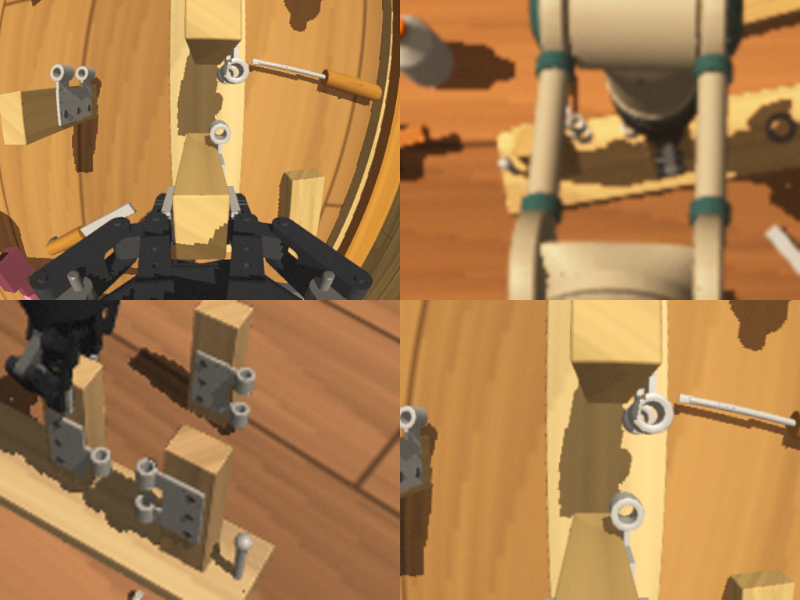

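The wrist view (top left panel) shows the jamb's upper knuckle at (235,70) and the stile's knuckle at (220,132), with the stile held upright. In the scene panel the stile knuckle (100,460) is about level with the gap beside the jamb knuckles (147,468) and (145,510). I'll measure both from the wrist depth.

```bash
cat > meas.py <<'E'
from h import *
def ring(A,im,ok,c,r,lo,hi):
    h=cv2.cvtColor(im,cv2.COLOR_RGB2HSV)
    m=(ok&(h[:,:,1]<60)&(A[:,:,2]>lo)&(A[:,:,2]<hi)&(np.hypot(A[:,:,0]-c[0],A[:,:,1]-c[1])<r)).astype('uint8')
    nl,L,st,_=cv2.connectedComponentsWithStats(m)
    if nl<2:return None
    i=1+np.argmax(st[1:,4]);P=A[L==i];z=np.percentile(P[:,2],80)
    T=P[abs(P[:,2]-z)<4]
    (x,y),R=cv2.minEnclosingCircle(T[:,:2].astype('float32'))
    return np.round([x,y,np.median(T[:,2]),R,len(T)],1)
def run(s,w,g):
    W,T=wcloud(w,s);ok=w['z_map']>0
    th=np.radians(8.2);ex=np.array([np.cos(th),np.sin(th)]);ey=np.array([-ex[1],ex[0]]);o=np.array([618.3,39.8])
    jk=o+16.5*ex+90*ey;Rm=Ro.from_rotvec(s['eef_rot']).as_matrix()
    sk=s['ee_pos'][:2]+16.5*ex+36.5*ey
    print('nominal jamb axis',jk,'stile kn',sk)
    h0=s['ee_pos'][2]-157+116
    def near(A,name,ok):
        im={'w':w,'g':g}[name]['image']
        a=ring(A,im,ok,jk,16,135,150);b=ring(A,im,ok,sk,16,h0-8,h0+9)
        print(name,'jamb',a,'stile',b)
        if a is not None and b is not None:
            d=(a-b)[:2];print('  need along sill x %.1f y %.1f ; z %.1f'%(d@ex,d@ey,a[2]-26-b[2]))
        # level top faces: posts
        p=lambda c,lo,hi:(lambda M:(cv2.minAreaRect(A[M][:,:2].astype('float32')),A[M][:,2].mean()) if M.sum()>20 else None)(ok&(A[:,:,2]>lo)&(A[:,:,2]<hi)&(np.hypot(A[:,:,0]-c[0],A[:,:,1]-c[1])<32))
        H=s['ee_pos'][2]+38
        print('  jambtop',p(o+126.5*ey,168,183),'stiletop',p(s['ee_pos'][:2],H-7,H+8))
    near(W,'w',ok)
    near(cloud(g),'g',g['z_map']>0)
E
python3 - <<'E'
from meas import *
s,w,g,f=pickle.load(open('f4.pkl','rb'));run(s,w,g)
E
```

```text
nominal jamb axis [621.79470378 131.23323819] stile kn [624.82051348  80.4731233 ]
w jamb [624.  134.3 141.8  12.7 695. ] stile [625.3  76.7 111.9  12.1 457. ]
  need along sill x 6.9 y 57.2 ; z 3.9
  jambtop (((605.2616577148438, 153.08848571777344), (30.142791748046875, 23.67586326599121), 8.307469367980957), np.float64(174.85870259455083)) stiletop (((613.0327758789062, 41.28693389892578), (61.020503997802734, 46.153194427490234), 7.5327301025390625), np.float64(191.27566406170524))
g jamb [621.5 134.3 142.8  12.5  42. ] stile [623.6  77.  111.4  10.4  41. ]
  need along sill x 6.1 y 57.0 ; z 5.4
  jambtop (((602.7229614257812, 162.77951049804688), (31.95218276977539, 45.771484375), 9.140445709228516), np.float64(175.27070985692018)) stiletop (((613.11181640625, 49.22578811645508), (31.079923629760742, 54.889495849609375), 82.41751861572266), np.float64(191.1626809331689))
```

Emit:
jog_arm:
  rows:
    - {"dx":0,"dy":3,"dz":-4,"twist":0,"jaw":0.85}
    - {"dx":10,"dy":6.5,"dz":-4,"twist":0,"jaw":0.85}
    - {"dx":20,"dy":6.5,"dz":-4,"twist":0,"jaw":0.85}
    - {"dx":27,"dy":6.5,"dz":-4,"twist":0,"jaw":0.85}
    - {"dx":27,"dy":6.5,"dz":-4,"twist":0,"jaw":0.85}

```text
clock: 13.2
ee_pos: [619.4, 71.1, 162.7]
eef_rot: [-2.047, -2.382, -0.002]
force: [0.9, 0.4, -2.6]
finger_gap: 29.4
grasp_force: 60.4
```

```bash
cat > meas2.py <<'E'
from h import *
th=np.radians(8.2);ex=np.array([np.cos(th),np.sin(th)]);ey=np.array([-ex[1],ex[0]]);o=np.array([618.3,39.8])
def wray(f,s,u,v,h):
    x=(u-f['cx'])/f['fx'];y=(v-f['cy'])/f['fy'];r=np.hypot(x,y)
    d=np.array([x/r*np.sin(r),y/r*np.sin(r),np.cos(r)]);R=Ro.from_rotvec(s['eef_rot']).as_matrix();M=f['mount']
    c=R@M[:3,3]+s['ee_pos'];d=R@(M[:3,:3]@d);return c+d*(h-c[2])/d[2]
def centre(A,f,cast,c,h,K):
    hs=cv2.cvtColor(f['image'],cv2.COLOR_RGB2HSV)
    m=((f['z_map']>0)&(hs[:,:,1]<70)&(abs(A[:,:,2]-h)<6)&(np.hypot(A[:,:,0]-c[0],A[:,:,1]-c[1])<20)).astype('uint8')
    cs,_=cv2.findContours(m,cv2.RETR_EXTERNAL,cv2.CHAIN_APPROX_NONE)
    q=np.zeros_like(m);cv2.drawContours(q,[max(cs,key=cv2.contourArea)],-1,1,-1)
    q=cv2.morphologyEx(q,cv2.MORPH_OPEN,cv2.getStructuringElement(cv2.MORPH_ELLIPSE,(K,K)))
    v,u=np.nonzero(q);P=np.array([cast(a,b,h) for a,b in zip(u,v)])[:,:2]
    return P.mean(0),np.sqrt(4*np.linalg.eigvalsh(np.cov(P.T))),np.median(A[m>0][:,2])
def run(s,w,g,up=0):
    W,_=wcloud(w,s);jk=o+16.5*ex+90*ey;sk=s['ee_pos'][:2]+16.5*ex+36.5*ey
    for n,A,f,cast,K in(('wrist',W,w,lambda u,v,h:wray(w,s,u,v,h),9),('scene',cloud(g),g,lambda u,v,h:ray(g,u,v,h),4)):
        try:
            a=centre(A,f,cast,jk,142,K);b=centre(A,f,cast,sk,116,K);d=a[0]-b[0]
            print(n,'jamb',a,'stile',b,'\n  need sill x %.1f y %.1f z(knuckles) %.1f'%(d@ex,d@ey,a[2]-26-b[2]))
        except Exception as e: print(n,e)
        M=(f['z_map']>0)&(abs(A[:,:,2]-195)<8)&(np.hypot(A[:,:,0]-s['ee_pos'][0],A[:,:,1]-s['ee_pos'][1])<32)&(cv2.cvtColor(f['image'],cv2.COLOR_RGB2HSV)[:,:,1]>80)
        P=A[M]
        if len(P)>20:
            r=cv2.minAreaRect(P[:,:2].astype('float32'));pl=np.linalg.lstsq(np.c_[P[:,:2]-P[:,:2].mean(0),np.ones(len(P))],P[:,2],rcond=None)[0]
            print('  stile top',np.round(r[0],1),np.round(r[1],1),round(r[2],1),'z',np.median(P[:,2]),'slope',pl[:2].round(3))
        M=(f['z_map']>0)&(abs(A[:,:,2]-175)<7)&(np.hypot(*(np.moveaxis(A[:,:,:2],2,0)-(o+126.5*ey)[:,None,None]))<35);P=A[M]
        if len(P)>20:r=cv2.minAreaRect(P[:,:2].astype('float32'));print('  jamb top',np.round(r[0],1),np.round(r[1],1),round(r[2],1),'z',np.median(P[:,2]))
E
cat > look.py <<'E'
from meas2 import *;from plant import *
s=sense();w=grab_frame('wrist');g=grab_frame('scene');print(s['ee_pos'],s['force'],Ro.from_rotvec(s['eef_rot']).as_matrix().round(3).tolist())
pickle.dump((s,w,g),open('f5.pkl','wb'));run(s,w,g)
E
python3 look.py
```

```text
[619.40153218  71.11792796 162.66028721] [ 0.8668131   0.43276963 -2.63919288] [[-0.15, 0.989, 0.001], [0.989, 0.15, 0.001], [0.001, 0.001, -1.0]]
wrist jamb (array([624.94218088, 130.51958436]), array([8.57955259, 8.94899839]), np.float64(141.83441780873804)) stile (array([631.09076478, 108.87919674]), array([8.98472264, 9.67731604]), np.float64(120.8242857939251)) 
  need sill x -3.0 y 22.3 z(knuckles) -5.0
  stile top [621.   70.9] [56.7 45.6] 7.9 z 200.2941545988075 slope [ 0.007 -0.088]
  jamb top [603.6 164. ] [30.5 44.9] 8.6 z 175.09226540918226
scene jamb (array([624.2992746, 132.3029983]), array([ 8.61378848, 10.22134971]), np.float64(141.89252924568882)) stile (array([630.83547053, 106.78584223]), array([ 8.75958374, 14.13678309]), np.float64(118.1431980994771)) 
  need sill x -2.8 y 26.2 z(knuckles) -2.3
  stile top [617.1  75.9] [30.5 34.2] 0.4 z 200.16286680536976 slope [-0.013 -0.264]
  jamb top [602.2 162.2] [31.4 45.7] 8.0 z 175.49776614684137
```

Emit:
jog_arm:
  rows:
    - {"dx":0,"dy":-1.5,"dz":2.5,"twist":0,"jaw":0.85}
    - {"dx":0,"dy":-3,"dz":5,"twist":0,"jaw":0.85}
    - {"dx":0,"dy":-3,"dz":5,"twist":0,"jaw":0.85}
    - {"dx":0,"dy":-3,"dz":5,"twist":0,"jaw":0.85}
    - {"dx":0,"dy":-3,"dz":5,"twist":0,"jaw":0.85}

```text
clock: 13.72
ee_pos: [616.7, 68.0, 156.7]
eef_rot: [-2.05, -2.38, 0.0]
force: [-0.3, -0.3, -3.1]
finger_gap: 29.3
grasp_force: 60.2
```

```bash
python3 look.py
```

```text
[616.67459935  67.99145876 156.71474737] [-0.29123623 -0.33980985 -3.13493905] [[-0.148, 0.989, -0.0], [0.989, 0.148, -0.0], [-0.0, -0.0, -1.0]]
wrist jamb (array([624.81341401, 130.54273655]), array([8.45798654, 8.88193194]), np.float64(141.82962329433704)) stile (array([627.97368884, 106.4389804 ]), array([8.6346936, 9.0732933]), np.float64(115.07627781878037)) 
  need sill x 0.3 y 24.3 z(knuckles) 0.8
  stile top [617.2  67.5] [59.1 45.7] 9.5 z 194.39447722492596 slope [-0.001 -0.033]
  jamb top [603.6 164. ] [30.4 44.8] 8.0 z 175.09505204415365
scene jamb (array([624.2992746, 132.3029983]), array([ 8.61378848, 10.22134971]), np.float64(141.57272943576152)) stile (array([628.08494588, 107.11535531]), array([ 8.86709497, 10.27536794]), np.float64(115.27825435230213)) 
  need sill x -0.2 y 25.5 z(knuckles) 0.3
  stile top [613.9  78.6] [32.6 43. ] 62.7 z 194.97597618510963 slope [-0.016 -0.099]
  jamb top [602.2 162.8] [31.7 44.6] 8.3 z 175.5496341535806
```

Emit:
jog_arm:
  rows:
    - {"dx":7,"dy":0,"dz":-0.6,"twist":0,"jaw":0.85}
    - {"dx":14,"dy":0,"dz":-0.6,"twist":0,"jaw":0.85}
    - {"dx":20,"dy":0,"dz":-0.6,"twist":0,"jaw":0.85}
    - {"dx":20,"dy":0,"dz":-0.6,"twist":0,"jaw":0.85}
    - {"dx":20,"dy":0,"dz":-0.6,"twist":0,"jaw":0.85}

```text
clock: 14.23
ee_pos: [613.6, 88.8, 157.5]
eef_rot: [2.048, 2.382, -0.0]
force: [1.0, 0.4, -2.3]
finger_gap: 29.4
grasp_force: 60.3
```

```bash
python3 look.py; python3 - <<'E'
from h import *
s,w,g=pickle.load(open('f5.pkl','rb'));k=cv2.INTER_CUBIC
a=np.hstack([cv2.resize(w['image'][30:250,180:400],(400,400),interpolation=k),cv2.resize(g['image'][190:290,240:340],(400,400),interpolation=k)])
cv2.imwrite('pics/a6.png',a[:,:,::-1])
E
```

```text
[613.58055244  88.75721279 157.48410248] [ 0.96194133  0.35784893 -2.31650598] [[-0.15, 0.989, 0.0], [0.989, 0.15, -0.0], [-0.0, -0.0, -1.0]]
wrist too many indices for array: array is 1-dimensional, but 2 were indexed
  stile top [613.9  88.2] [59.2 45.7] 8.2 z 195.15429733294621 slope [-0.    -0.041]
  jamb top [603.7 164. ] [30.6 45.1] 8.4 z 175.10244958940308
scene too many indices for array: array is 1-dimensional, but 2 were indexed
  stile top [613.6  92. ] [31.7 35.1] 7.1 z 195.4912420031593 slope [-0.034 -0.092]
  jamb top [602.9 162.4] [31.4 45.8] 6.4 z 175.71023878900152
```

View pics/a6.png

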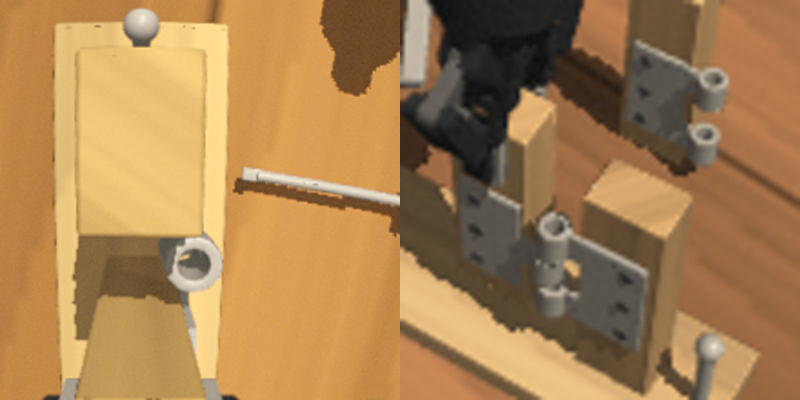

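The three knuckles stand in one column in the scene panel, at (553,225), (548,260) and (552,300). The posts are 76.5 mm apart and should be 73, so 3.5 mm is left to go.

Emit:
jog_arm:
  rows:
    - {"dx":1.5,"dy":0,"dz":0,"twist":-0.003,"jaw":0.85}
    - {"dx":3.5,"dy":0,"dz":0,"twist":0.003,"jaw":0.85}
    - {"dx":3.5,"dy":0,"dz":0,"twist":0.003,"jaw":0.85}
    - {"dx":3.5,"dy":0,"dz":0,"twist":0.003,"jaw":0.85}
    - {"dx":3.5,"dy":0,"dz":0,"twist":0.003,"jaw":0.85}

```text
clock: 14.75
ee_pos: [613.2, 91.4, 157.4]
eef_rot: [2.053, 2.377, -0.0]
force: [0.1, -0.3, -2.2]
finger_gap: 29.3
grasp_force: 60.3
```

```bash
python3 look.py; python3 - <<'E'
from meas2 import *
s,w,g=pickle.load(open('f5.pkl','rb'));k=cv2.INTER_CUBIC
# x,y check: predict axis of knuckle in scene at lower/mid/upper using columns of grey pixels at knuckle heights
jk=np.array([624.3,132.0])
C=cloud(g);hs=cv2.cvtColor(g['image'],cv2.COLOR_RGB2HSV)
for n,h in(('upper',131),('mid',105),('lower',79)):
    m=(g['z_map']>0)&(hs[:,:,1]<70)&(abs(C[:,:,2]-h)<9)&(np.hypot(C[:,:,0]-jk[0],C[:,:,1]-jk[1])<10.5);P=C[m]
    print(n,m.sum(),P.mean(0).round(1),'y range',np.percentile(P[:,:2]@ey,[3,97]).round(1),'xmax',np.percentile(P[:,:2]@ex,95).round(1))
a=np.hstack([cv2.resize(w['image'][140:220,230:330],(400,320),interpolation=k),cv2.resize(g['image'][220:280,260:335],(400,320),interpolation=k)])
cv2.imwrite('pics/a7.png',a[:,:,::-1])
E
```

```text
[613.24322623  91.41833157 157.42318573] [ 0.13025829 -0.27494475 -2.22919035] [[-0.145, 0.989, 0.0], [0.989, 0.145, -0.0], [-0.0, -0.0, -1.0]]
wrist too many indices for array: array is 1-dimensional, but 2 were indexed
  stile top [613.3  90.9] [60.2 45.7] 7.9 z 195.0935942044888 slope [-0.002 -0.041]
  jamb top [603.8 164.1] [30.5 45. ] 8.2 z 175.08176820460972
scene too many indices for array: array is 1-dimensional, but 2 were indexed
  stile top [612.7  95.9] [30.3 32.7] 6.7 z 195.64616804376573 slope [-0.027 -0.112]
  jamb top [601.9 162.7] [31.7 45.6] 8.3 z 175.70066734625627
upper 64 [626.4 131.8 131.7] y range [32.7 50.2] xmax 644.2
mid 35 [628.9 132.  105.1] y range [34.1 46.4] xmax 644.2
lower 38 [627.8 133.8  79.5] y range [34.4 50.1] xmax 644.8
```

View pics/a7.png

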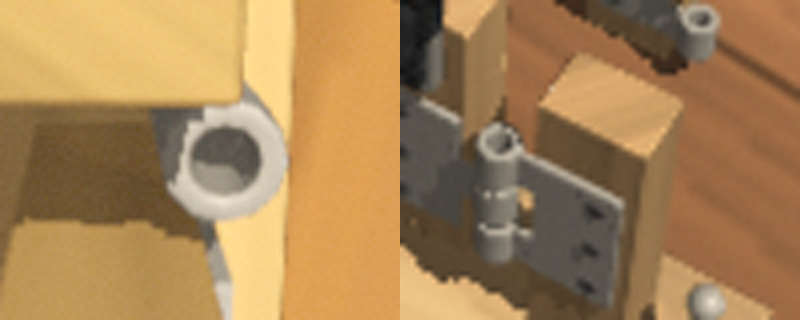

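The scene panel shows the three knuckles as one straight column at (497,145–255). The post spacing says 0.7 mm remains, so I'll make that correction and then hand in.

Emit:
jog_arm:
  rows:
    - {"dx":0.7,"dy":0.2,"dz":0,"twist":0,"jaw":0.85}
    - {"dx":0.7,"dy":0.2,"dz":0,"twist":0,"jaw":0.85}
    - {"dx":0.7,"dy":0.2,"dz":0,"twist":0,"jaw":0.85}
    - {"dx":0.7,"dy":0.2,"dz":0,"twist":0,"jaw":0.85}
    - {"dx":0.7,"dy":0.2,"dz":0,"twist":0,"jaw":0.85}

```text
clock: 15.27
ee_pos: [613.3, 92.2, 157.5]
eef_rot: [2.053, 2.378, -0.0]
force: [0.0, -0.1, -2.6]
finger_gap: 29.5
grasp_force: 60.3
```

```bash
python3 -c "
from plant import *
s=sense();print(s['ee_pos'],s['force'],s['qvel'],s['finger_gap']);print(close_job())"
```

```text
[613.31190651  92.24380233 157.4518092 ] [ 0.04631636 -0.14802181 -2.57196152] [ 0.00082067  0.0001193  -0.00015435 -0.00015776 -0.00074253 -0.00049488] 29.501173553523262
the job is handed in; nothing more can be done
None
```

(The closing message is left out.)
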